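# Hang a roller hanger on the sloped rail and let it run to the stop

### The job

Pick up the roller hanger and hang it gently by its two rollers on the sloped bar at the high end, above the brass keeper arm. Keeping the rollers on the bar, draw it down through the keeper until the arm springs shut behind it, then let go well before the stop so that it rolls by itself down to the buffer and stays there. The bar and its fittings are delicate, so never load them hard (15 N at most), and leave the other things on the bench where they are.

Things in the scene. Friction and masses are not known exactly. Their poses are not given: they have to be found in the camera images.
- hanger: Aluminium roller hanger, C-shaped, about 0.36 kg (+-20 %), standing on its foot. Origin centred under the foot, z up, y its travel, x to the open mouth. mm: foot x -30..42, y -30..30, z 0..10, ring blanks on it to z 40; back plate x -30..-24, y -30..30, to z 126; top arm z 124..132; cheek plate at the mouth x 12..17, y -30..30, z 106..126 (the keeper bears on it).
- hanger_tab (a point): Grip point in the dark steel tab on top of the hanger: x 0, y 0, z 163 mm of the hanger. The tab is 10 mm thick in x (pinch it across that), 36 mm long in y, z 131..181; the arm below it has its top at z 132.
- hanger_axle (a point): Midway between the two roller axles: x 0, y 0, z 112 mm of the hanger. Rollers at y -18 and 18, axles along x, tread radius 7, flange radius 11.5 mm. Hung from them, the hanger balances level across x and lies at the bar's slope.
- hanger_bar (a point): Where the bar's centre line runs (along the hanger's y) once the rollers are seated: x 0, y 0, z 100 mm of the hanger; side play 2 mm. Coming in sideways through the mouth, the bar (10 mm thick) has free room between z 42 and z 100 of the hanger.
- stand: Fixed dark steel base of the gravity rail, x -60..90, y -215..215, z 0..12 mm. Origin on the bench under mid-bar, z up, +y downhill, x roughly away from the robot. Bar: round steel, radius 5 mm, in the plane x = 0 from y -190 to 190, falling 10 degrees towards +y, axis 148 mm high at y = 0 at the lowest setting. End posts at y -197 and 197, up to 5 mm above the axis.
- rail_load (a point): Loading place on the bar's axis near the high end IF the rail is at its lowest setting. The true height is not measured: the bar, keeper and buffer are clamped 0 to 24 mm higher than all rail_ points; find it by touch. Hang the hanger's middle within 10 mm of here, mouth to +x of the stand, brought in from its -x side. The bar gives way about 3 N per mm when pressed.
- rail_keeper (a point): Point of the bar's axis (at lowest setting) abreast of the shut keeper: a brass arm on a post 65 mm to +x, reaching to 7 mm from the bar's axis, 7 to 21 mm above it. The cheek plate's leading end (30 mm ahead of the hanger's middle) pushes it downhill with up to 8 N; it then rubs along the plate till the tail has passed.
- rail_free (a point): Point of the bar's axis (at lowest setting), 80 mm downhill of the keeper: with the hanger's middle here the keeper has shut behind it and the hanger can be let go (here or up to 30 mm further down). If the arm still rubs on it, it will not roll.
- rail_rest (a point): Point of the bar's axis (at lowest setting) where the hanger's middle comes to rest, its leading edges on the stop: a black rubber-faced sprung buffer plate, 66 mm wide, below the bar.
- keeper (a joint): Angle of the brass keeper arm: 0 shut (arm across the hanger's path, square to the bar), grows as it is pushed downhill, 1.2 rad at most; about 0.6 when the hanger rubs past. A spring shuts it.
- mandrel: Bystander: upright steel ring mandrel, 32 mm foot, 160 mm tall, origin under its centre.
- bench_block: Bystander: steel bench block 75 x 75 x 22 mm, origin under its centre.
- brick: Bystander: pale soldering brick 100 x 65 x 30 mm, origin under its centre.
- flux: Bystander: amber glass jar, 44 mm wide, 70 mm tall, origin under its centre.
- dish: Bystander: white ceramic dish, 90 mm wide, 30 mm tall, origin under its centre.
- mallet: Bystander: hammer with a pale wooden handle, lying flat at the side.
- file: Bystander: hand tool with a dark wooden handle and a thin steel blade, lying flat at the left side.
Not all that is in view belongs to the job. Of the things shaped like the hanger, the aluminium one is meant.

How it is judged:
By the outcome, as a careful person would: the job done as asked, in the order asked, and still so for the second after the job is handed in, with the robot touching nothing.
It also fails if it takes over 54 s, if anything falls off the work surface, if the arm or the gripper's body presses on something with over 40 N, if the wrist force passes 120 N, or if a joint passes its speed limit or range.

### The arm

A 7-joint arm with a two-finger parallel gripper is mounted at the origin on the work surface. World frame = base frame: x ahead of the robot, y to its left, z up, the work surface at z = 0. Lengths are in m, angles in rad, forces in N, time in s.
With the tool pointing down it reaches from about 0.4 to 0.875 m from the base axis. Payload 4.4 kg.
Tool frame: the origin (TCP) lies between the finger pads; the fingertips stand 8 mm ahead of it and the grasp point (between the pads) lies 11 mm behind it; z points along the fingers, y is the direction in which the jaws open and shut (so a half turn about z gives the same grasp; the last joint's range is limited). The gripper opens to 85 mm and grips with 20 to 120 N. Pads are 22 mm wide; open, the fingers measure 114 mm over their backs; the gripper's body (76 mm by 85 mm) begins 54 mm behind the grasp point. The pads swing forward as they close: fully open they stand 13 mm farther back than shut.
Start: joints at [1.237, 0.628, 0.038, 1.517, -0.027, 0.996, -0.02], TCP at [0.172, -0.627, 0.239] pointing down, gripper open.
Joint ranges: [-3.06, 3.06], [-0.37, 2.12], [-1.25, 1.32], [0.18, 2.47], [-1.1, 4.24], [0.23, 1.98], [-2.94, 2.94]. Speed limits (rad/s): [2.57, 2.57, 3.14, 3.14, 3.14, 3.14, 3.14].

### API

Orientations are given as a rotation vector (axis times angle).
In Python, from cell import manip, grip, telemetry, vision gives the robot as it stands. The module is installed in compiled form; this text tells all that it offers. Calls block until the motion is done:
- manip.goto(position, orientation): joint-space move of the TCP to a pose.
- manip.movel(position, ori=None, feed=0.15): straight line of the TCP; ori=None keeps the orientation; feed is the mean speed in m/s.
- manip.movej(angles): joint-space move.
- grip(opening, newtons=None): finger opening in m; newtons is the grip in N (None keeps the last); returns when the fingers have stopped.
- manip.pause(seconds).
- manip.solve_ik(position, orientation): joint angles nearest the present ones, or None.
- telemetry.get_state(): the state.
- vision.camera(name): name is "scene" or "top" or "wrist"; returns a dict with "pixels" (400x640x3 uint8, red, green, blue), "range_z" (400x640 float32, m along the optical axis (not along the pixel's ray), 0 where there is no reading), "vertical_fov" (degrees; the focal length in pixels is half the picture's height over the tangent of half this angle, whatever the lens; pixels are square), "cx", "cy" (the principal point, pixels), "view" (4x4, takes a point from world to camera coordinates); the wrist camera has in their place "tool_from_camera" (4x4, takes a point from camera to tool coordinates, whose origin is the TCP and whose axes are the flange's). Camera axes: x right, y down, z forward; pixel columns grow to the right and rows downward; lengths in m; the calibration is good to about 2 mm. The wrist camera is an equidistant fisheye: a pixel r from the principal point sees the ray r / f radians off the axis. A picture is of the moment at which its call begins: read the wrist's pose just before it.
A pose or a line that the arm cannot do raises manip.IKError and nothing moves.
- manip.job_done(): hands the job in, once; it reports no verdict.
Trained networks look in the newest picture that a camera, given by its name, has taken for a name from the list of things; names that differ only in an ending like _2 or _b are one class to them, and where a whole thing is asked for, a point or a joint stands for the part that bears it (a point fixed in the world has none). Each returns a list of dicts, best first, with "p" (0 to 1); they miss things now and then, are a little off and sometimes report something else, mostly with a low value. They report only what shows in the picture. A call takes as long as a camera call. They do not tell look-alikes from the thing itself.
- vision.find_in(query, camera): "at" ([x, y, z] in m, in world coordinates, good to about 4 mm: the middle of the surface that is visible of it).
- vision.mark_of(query, camera): "at" ([x, y, z] in m, in world coordinates, good to about 4 mm: a listed point, or the origin of a listed thing).
The state is a dict: "time_s": time; "q": joint angles; "dq": joint speeds; "joint_efforts": joint torques, N m; "tcp_pos": TCP position; "ee_rot": TCP orientation; "ft_force": force on the tool from outside, world axes, zero at the start; "moment": the same for the moment, N m; "grip_width": finger opening in m.
Only numpy, scipy, OpenCV 4.12 (cv2) and the standard library are available. Lean on these libraries where they do the work, as an engineer would, in place of code of your own. Each camera call takes 0.05 s, during which the arm holds its last target. There are 200 camera calls.

## Working session

There is one attempt and no reset: what is moved stays moved. The work goes in short steps, each a Python script; the robot and the scene stay as the last script left them, time stands still between calls to the robot, and variables do not carry over. Pictures are saved under pics/ and viewed, about 8 in all and at most 12, crops included, and the job is handed in when it is done.

```bash
ls; mkdir -p pics; python3 - <<'E'
from cell import manip, grip, telemetry, vision
import cv2, numpy as np
s=telemetry.get_state();print(s['time_s'],s['tcp_pos'],s['ee_rot'],s['ft_force'],s['grip_width'])
for c in ['scene','top']:
    d=vision.camera(c);cv2.imwrite(f'pics/{c}0.png',d['pixels'][:,:,::-1])
    print(c,d['vertical_fov'],d['cx'],d['cy'],np.round(d['view'],3).tolist())
    for q in ['hanger','hanger_tab','hanger_axle','stand','rail_load','rail_keeper','rail_free','rail_rest','keeper','mandrel','flux']:
        for n in ['mark_of']+(['find_in'] if q in('hanger','keeper') else []):
            try: r=getattr(vision,n)(q,c);print(q,n,[(np.round(x['at'],3).tolist(),round(x['p'],2)) for x in r[:3]])
            except Exception as e: print(q,n,e)
print(telemetry.get_state()['time_s'])
E
```

```text
pics
0.0 [ 0.17185126 -0.62623771  0.23842013] [-3.11164442e+00 -4.19156604e-01  4.22897956e-04] [ 0.73491639  0.03533613 -0.28512153] 0.08571553543497058
scene 43.94652582555054 321.65315686496706 199.66337884900747 [[0.486, 0.874, 0.008, -0.265], [0.634, -0.346, -0.691, -0.234], [-0.601, 0.341, -0.722, 1.892], [0.0, 0.0, 0.0, 1.0]]
hanger mark_of [([0.355, -0.409, 0.002], 0.88), ([0.22, -0.315, 0.001], 0.82)]
hanger find_in [([0.368, -0.41, 0.107], 0.96), ([0.224, -0.316, 0.053], 0.81), ([0.496, -0.39, 0.045], 0.6)]
hanger_tab mark_of [([0.358, -0.413, 0.164], 0.92), ([0.224, -0.317, 0.164], 0.81), ([0.494, -0.387, 0.161], 0.64)]
hanger_axle mark_of [([0.36, -0.413, 0.113], 0.88), ([0.5, -0.387, 0.111], 0.86), ([0.22, -0.314, 0.111], 0.78)]
stand mark_of [([0.593, 0.113, -0.001], 0.98)]
rail_load mark_of [([0.595, -0.001, 0.167], 0.59)]
rail_keeper mark_of [([0.596, 0.054, 0.161], 0.89), ([0.497, -0.388, 0.099], 0.67)]
rail_free mark_of [([0.593, 0.126, 0.142], 0.81)]
rail_rest mark_of [([0.589, 0.238, 0.129], 0.61)]
keeper mark_of it knows: bench_block, brick, dish, file, flux, ha
[... 869 characters left out ...]
3], 0.79), ([0.224, -0.313, 0.112], 0.58)]
stand mark_of [([0.592, 0.118, 0.004], 0.58)]
rail_load mark_of [([0.6, 0.003, 0.166], 0.57)]
rail_keeper mark_of [([0.602, 0.053, 0.163], 0.91)]
rail_free mark_of [([0.594, 0.128, 0.146], 0.9)]
rail_rest mark_of [([0.592, 0.243, 0.128], 0.58), ([0.593, 0.128, 0.144], 0.31)]
keeper mark_of it knows: bench_block, brick, dish, file, flux, hanger, hanger_axle, hanger_bar, hanger_tab, mallet, mandrel, rail_free, rail_keeper, rail_load, rail_rest, stand
keeper find_in [([0.642, 0.054, 0.182], 0.41)]
mandrel mark_of [([0.734, -0.284, -0.0], 0.76), ([0.594, 0.119, 0.001], 0.63)]
flux mark_of [([0.354, -0.289, 0.0], 0.69), ([0.601, 0.051, 0.161], 0.68)]
1.3
```

View pics/scene0.png

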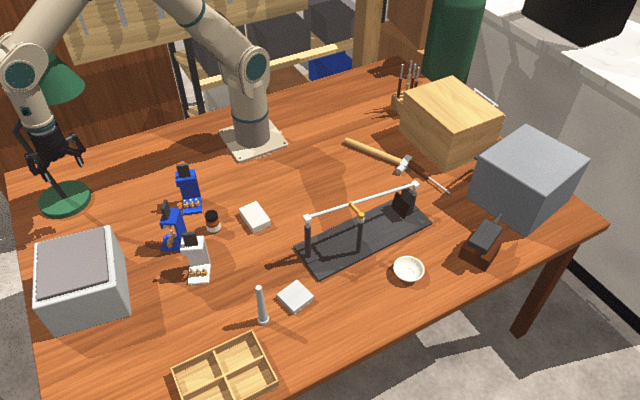

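View pics/top0.png

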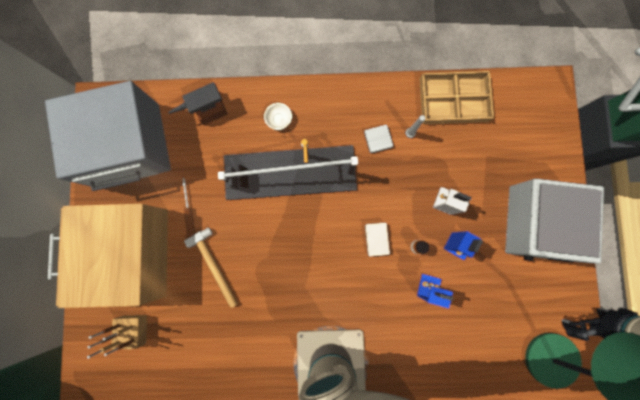

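Aluminium hanger is the white/grey one at scene (198,255) / top (452,200), i.e. about (0.497,-0.385); the two blue ones are decoys. Rail runs along +y with its high end at scene (308,222); keeper at scene (357,210). Next: point clouds for hanger yaw, bar line and height.

```bash
cat > h.py <<'E'
from cell import manip, grip, telemetry, vision
import cv2, numpy as np
from scipy.spatial.transform import Rotation as R
def cloud(c):
    d=vision.camera(c); f=200/np.tan(np.radians(d['vertical_fov']/2))
    v,u=np.mgrid[:400,:640]; z=d['range_z']
    P=np.stack([(u-d['cx'])/f*z,(v-d['cy'])/f*z,z],-1)
    T=np.linalg.inv(d['view']); P=P@T[:3,:3].T+T[:3,3]
    P[z==0]=np.nan
    return P,d
def box(P,lo,hi): 
    m=np.all((P>lo)&(P<hi),-1); return P[m]
def down(yaw): # tool z down, tool y (jaw) at angle yaw from world x axis... tool x axis yaw
    return (R.from_euler('z',yaw)*R.from_euler('x',np.pi)).as_rotvec()
def st():
    s=telemetry.get_state(); return s
E
python3 - <<'E'
from h import *
for c in ['scene','top']:
    P,d=cloud(c)
    t=box(P,[.44,-.44,.14],[.55,-.33,.2]); print(c,'tab',len(t),t.mean(0).round(4),t.max(0).round(4),t.min(0).round(4))
    tt=t[t[:,2]>.165][:,:2]
    if len(tt)>3:
        (cx,w,a)=cv2.minAreaRect(tt.astype(np.float32)); print('rect tab',np.round(cx,4),np.round(w,4),a, np.linalg.svd(tt-tt.mean(0))[2][0])
    a=box(P,[.42,-.46,.1],[.57,-.31,.14]); r=cv2.minAreaRect(a[:,:2].astype(np.float32)); print('arm',len(a),np.round(r[0],4),np.round(r[1],4),r[2])
    b=box(P,[.56,-.06,.1],[.63,.3,.26])
    y=b[:,1]
    for lo in np.arange(-.06,.3,.03):
        q=b[(y>lo)&(y<lo+.03)]
        if len(q): 
            q=q[q[:,2]>q[:,2].max()-.012]; print(round(lo+.015,3),len(q),q.mean(0).round(4),q[:,2].max().round(4))
P,d=cloud('scene')
cv2.imwrite('pics/crop1.png',cv2.resize(d['pixels'][150:300,140:220,::-1],None,fx=5,fy=4,interpolation=cv2.INTER_CUBIC)[:600])
E
```

```text
scene tab 170 [ 0.4984 -0.386   0.1636] [ 0.5089 -0.3676  0.1845] [ 0.4854 -0.4039  0.1404]
rect tab [ 0.4965 -0.3862] [0.0361 0.0147] 66.2060317993164 [-0.41636542 -0.90919736]
arm 326 [ 0.491  -0.3837] [0.0625 0.0498] 67.51285552978516
-0.045 30 [ 0.6042 -0.0445  0.1838] 0.1903
-0.015 31 [ 0.6025 -0.0153  0.1782] 0.185
0.015 30 [0.6016 0.0153 0.1733] 0.179
0.045 28 [0.6167 0.0533 0.1814] 0.1877
0.075 4 [0.6118 0.0656 0.1737] 0.1775
0.105 29 [0.5976 0.1051 0.1571] 0.1626
0.135 22 [0.5966 0.1337 0.1531] 0.1597
0.165 28 [0.5952 0.1641 0.1472] 0.1528
0.195 25 [0.5937 0.1946 0.1413] 0.1453
0.225 26 [0.592  0.2244 0.1361] 0.1415
0.255 23 [0.5909 0.2543 0.1304] 0.1357
0.285 24 [0.5889 0.2842 0.1253] 0.1307
top tab 102 [ 0.4949 -0.3827  0.1693] [ 0.5075 -0.3673  0.1843] [ 0.4841 -0.4017  0.1402]
rect tab [ 0.4955 -0.3852] [0.0359 0.0106] 65.60346984863281 [0.42148927 0.90683339]
arm 303 [ 0.4889 -0.3829] [0.0615 0.047 ] 65.56541442871094
-0.045 35 [ 0.602  -0.0453  0.1853] 0.1902
-0.015 39 [ 0.6008 -0.0159  0.1796] 0.1854
0.015 37 [0.5996 0.0144 0.1747] 0.1801
0.045 29 [0.6154 0.0535 0.1817] 0.1875
0.075 33 [0.597  0.0747 0.1636] 0.1696
0.105 34 [0.5955 0.1045 0.1578] 0.1634
0.135 36 [0.5941 0.1345 0.1534] 0.1575
0.165 33 [0.5928 0.1653 0.1477] 0.1535
0.195 32 [0.5911 0.1938 0.1431] 0.1488
0.225 34 [0.5903 0.2239 0.1369] 0.141
0.255 35 [0.5889 0.2548 0.1316] 0.1363
0.285 31 [0.5873 0.2854 0.1265] 0.1323
```

View pics/crop1.png

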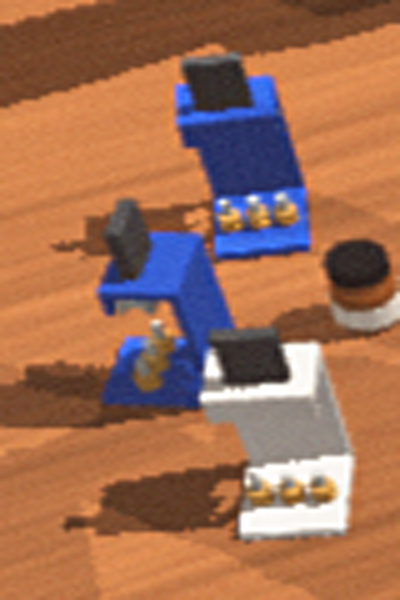

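The crop confirms the aluminium hanger: its mouth (ring blanks) faces the scene camera, so hanger yaw ≈ -25°, tab at (0.496,-0.3857). The stand yaw is ≈ +2.5°. Next: check the IK of the route with both grip senses, then grasp.

```bash
cat >> h.py <<'E'
YH=np.radians(-24.6); YS=np.radians(2.55); TILT=np.radians(10)
def ori(yaw,tilt,flip):  # hanger yaw, tilt -> tool rotation; tool y along +-hanger x, tool z down
    H=R.from_euler('z',yaw)*R.from_euler('x',-tilt)
    M=np.array([[0,1,0],[1,0,0],[0,0,-1.]])   # columns: tool x=hanger y, tool y=hanger x, tool z=-z
    if flip: M=M@np.diag([-1,-1,1.])
    return H*R.from_matrix(M)
HR=lambda yaw,tilt: R.from_euler('z',yaw)*R.from_euler('x',-tilt)
BX=lambda y: .6012-.0445*(y+.015)          # bar axis x at world y
BZ0=lambda y: .148-np.tan(TILT)*(y-.115)   # lowest setting
def tcp_for(p,hz,yaw=YS,tilt=TILT,gz=.152): # TCP so that hanger-frame height hz lies at world p
    return np.array(p)+HR(yaw,tilt).apply([0,0,gz-hz])
E
python3 - <<'E'
from h import *
tab=np.array([.496,-.3857,.152])
up=.006
for fl in (0,1):
    print('flip',fl)
    oH=ori(YH,0,fl).as_rotvec(); oS=ori(YS,TILT,fl).as_rotvec()
    for n,p,o in [('above',tab+[0,0,.09],oH),('grasp',tab,oH),('lift',tab+[0,0,.12],oH),
      ('pre',tcp_for([BX(0)-.1,0,BZ0(0)+.012],.075),oS),('in',tcp_for([BX(0),0,BZ0(0)+.012],.075),oS),('free',tcp_for([BX(.15),.15,BZ0(.15)+up],.1),oS)]:
        q=manip.solve_ik(p,o); print(n,np.round(p,3),None if q is None else np.round(q,2))
E
```

```text
flip 0
above [ 0.496 -0.386  0.242] [ 0.73  0.6  -0.19  1.57  0.13  0.98  0.07]
grasp [ 0.496 -0.386  0.152] [ 0.71  0.7  -0.16  1.66  0.14  0.79  0.06]
lift [ 0.496 -0.386  0.272] [ 0.73  0.57 -0.19  1.54  0.12  1.05  0.08]
pre [0.5   0.013 0.256] [ 0.05  0.42 -0.36  1.9   0.4   0.92 -0.49]
in [0.6   0.013 0.256] [ 0.03  0.56 -0.31  1.64  0.39  1.04 -0.41]
free [0.593 0.159 0.199] [-0.15  0.68 -0.42  1.62  0.49  1.03 -0.73]
flip 1
above [ 0.496 -0.386  0.242] [ 0.23  0.68  0.67  1.59 -0.47  1.04 -2.54]
grasp [ 0.496 -0.386  0.152] [ 0.25  0.79  0.64  1.68 -0.58  0.88 -2.44]
lift [ 0.496 -0.386  0.272] [ 0.23  0.65  0.67  1.55 -0.43  1.09 -2.57]
pre [0.5   0.013 0.256] [ 0.49  0.59 -1.06  1.89  0.74  1.15  2.29]
in [0.6   0.013 0.256] [ 0.43  0.75 -1.06  1.63  0.83  1.31  2.35]
free [0.593 0.159 0.199] [ 0.17  0.87 -1.06  1.61  0.9   1.32  2.07]
```

```bash
python3 - <<'E'
from h import *
tab=np.array([.496,-.3857,.152]); o=ori(YH,0,0).as_rotvec()
manip.goto(tab+[0,0,.085],o)
s=st();d=vision.camera('wrist');cv2.imwrite('pics/w1.png',d['pixels'][:,:,::-1])
manip.movel(tab,feed=.12)
print(st()['ft_force'].round(2))
grip(.0,60); s=st(); print('w',s['grip_width'],s['ft_force'].round(2))
manip.pause(.1)
manip.movel(tab+[0,0,.03],feed=.08); manip.pause(.3); s=st(); print(s['ft_force'].round(2),s['moment'].round(2),s['grip_width'],s['time_s'],s['tcp_pos'])
E
```

```text
[-0.35  0.24  0.56]
w 0.009365389723761866 [-1.36  0.18  1.84]
[-1.15  0.13 -4.57] [-0.01 -0.04 -0.02] 0.008991724029284014 5.4583 [ 0.49578191 -0.38550902  0.18152124]
```

View pics/w1.png

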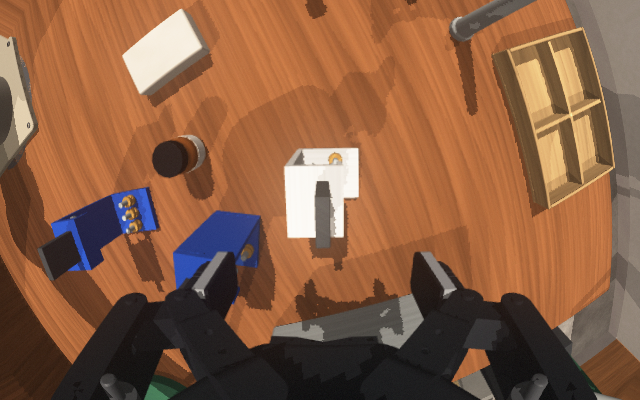

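Wrist view shows the tab at (322,215) between the fingers, parallel to the pads. The grasp is good: 9 mm wide, about 4 N carried. Now carry it over and enter sideways.

```bash
cat >> h.py <<'E'
def F(n=8):
    a=[]
    for _ in range(n): manip.pause(.015); s=st(); a.append(np.r_[s['ft_force'],s['moment']])
    return np.mean(a,0)
E
python3 - <<'E'
from h import *
p=st()['tcp_pos']; oS=ori(YS,TILT,0).as_rotvec()
manip.movel([.496,-.3857,.30],feed=.25)
pre=tcp_for([BX(0)-.1,0,BZ0(0)+.010],.075); inn=tcp_for([BX(0),0,BZ0(0)+.010],.075)
manip.goto(pre,oS)
manip.pause(.3); print(F().round(2))
manip.movel(inn,feed=.08); manip.pause(.4); f=F(12); print(f.round(2)); np.save('f0.npy',f)
s=st();print(s['tcp_pos'],inn,s['time_s'],s['grip_width'])
P,d=cloud('scene');cv2.imwrite('pics/s2.png',cv2.resize(d['pixels'][140:290,270:470,::-1],None,fx=4,fy=4,interpolation=cv2.INTER_CUBIC))
E
```

```text
[ 0.1   0.17 -3.84  0.42  0.01  0.01]
[ 0.11  0.16 -4.05  0.4   0.01  0.02]
[0.59994779 0.01335356 0.25410068] [0.59993761 0.01335767 0.2541078 ] 10.0083 0.009589595664710059
```

View pics/s2.png

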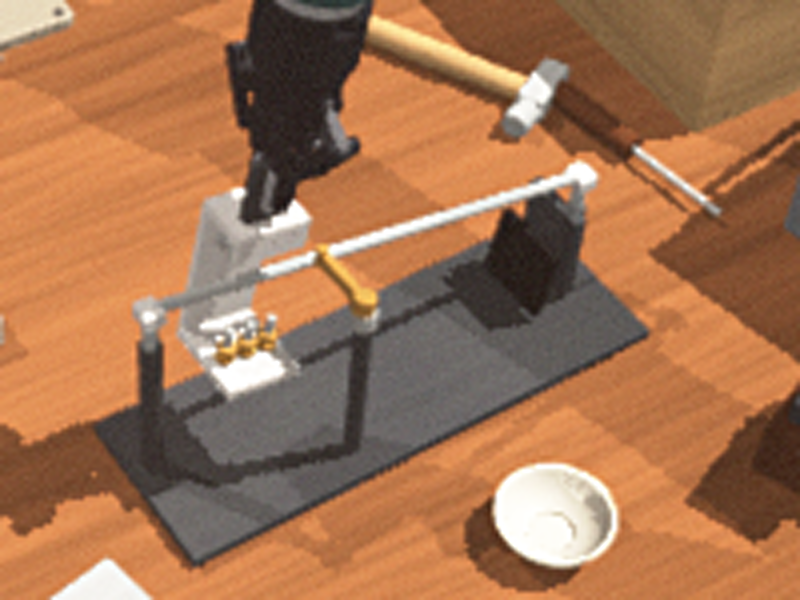

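Bar passes through the mouth at crop (190–265, 300–265), between foot and cheek. Keeper is ahead at (320,255). Lower until contact.

```bash
python3 - <<'E'
from h import *
f0=np.load('f0.npy'); p=st()['tcp_pos'].copy(); p=tcp_for([BX(0),0,BZ0(0)+.010],.075)
d=.018; manip.movel(p-[0,0,d],feed=.06); manip.pause(.15); print('18',(F()-f0).round(2))
while d<.052:
    d+=.001; manip.movel(p-[0,0,d],feed=.012); f=F(4)-f0
    print(round(d*1e3,1),f.round(2))
    if f[2]>2.0 or np.abs(f[:2]).max()>4: break
s=st();print(s['tcp_pos'],s['time_s'],p-[0,0,d])
E
```

```text
18 [ 0.12 -0.06  0.39 -0.03 -0.01 -0.01]
19.0 [ 0.03 -0.12 -0.03  0.02 -0.   -0.02]
20.0 [ 0.16 -0.47  0.6  -0.01  0.01  0.  ]
21.0 [-0.01 -0.06 -0.06  0.02  0.02 -0.02]
22.0 [-0.16 -0.2   0.44 -0.    0.01 -0.03]
23.0 [ 0.31  0.34  0.19 -0.01 -0.   -0.01]
24.0 [0.2  0.06 0.29 0.   0.03 0.01]
25.0 [ 0.2   0.06  0.04  0.02  0.01 -0.01]
26.0 [-0.16  0.07  0.38  0.01  0.01  0.  ]
27.0 [-0.05  0.16 -0.12 -0.01  0.05  0.  ]
28.0 [ 0.31 -0.53  0.44  0.    0.02 -0.02]
29.0 [-0.39  0.07  0.42  0.    0.01 -0.02]
30.0 [-0.07  0.02  0.3   0.03 -0.   -0.05]
31.0 [-0.14 -0.15  1.36 -0.06  0.06 -0.01]
32.0 [-0.5   0.41  4.44 -0.09  0.14 -0.02]
[0.60008536 0.01339577 0.22240531] 15.225 [0.59993761 0.01335767 0.2221078 ]
```

Contact at about 30.6 mm, so the rail is about 4.4 mm above its lowest setting. That agrees with the roughly 5 mm from depth (riding on a flange would instead imply about 0). Check the seating.

```bash
python3 - <<'E'
from h import *
d=vision.camera('wrist')['pixels'];e=vision.camera('scene')['pixels'][185:245,295:375]
a=cv2.resize(d[100:340,200:440],(400,400),interpolation=cv2.INTER_CUBIC);b=cv2.resize(e,(400,300),interpolation=cv2.INTER_CUBIC)
im=np.zeros((400,800,3),np.uint8);im[:,:400]=a;im[:300,400:]=b
cv2.imwrite('pics/w3.png',im[:,:,::-1])
f0=np.load('f0.npy');print((F()-f0).round(2))
for q in ['hanger_bar','hanger_axle','hanger_tab']: 
    for c in ['scene','wrist']:print(q,c,[(np.round(x['at'],3),round(x['p'],2)) for x in vision.mark_of(q,c)[:3]])
E
```

```text
[-0.86  0.44  4.13 -0.1   0.12 -0.03]
hanger_bar scene [(array([ 0.602, -0.001,  0.171]), 0.95), (array([ 0.354, -0.414,  0.098]), 0.92), (array([ 0.223, -0.314,  0.1  ]), 0.75)]
hanger_bar wrist []
hanger_axle scene [(array([0.604, 0.005, 0.185]), 0.98), (array([ 0.354, -0.411,  0.11 ]), 0.95), (array([ 0.22 , -0.312,  0.112]), 0.88)]
hanger_axle wrist [(array([ 0.219, -0.315,  0.114]), 0.72), (array([0.598, 0.005, 0.184]), 0.57)]
hanger_tab scene [(array([ 0.356, -0.411,  0.162]), 0.91), (array([0.603, 0.013, 0.231]), 0.66), (array([ 0.224, -0.317,  0.166]), 0.59)]
hanger_tab wrist [(array([0.604, 0.019, 0.236]), 0.76), (array([ 0.22 , -0.312,  0.164]), 0.73), (array([ 0.384, -0.162,  0.001]), 0.51)]
```

View pics/w3.png

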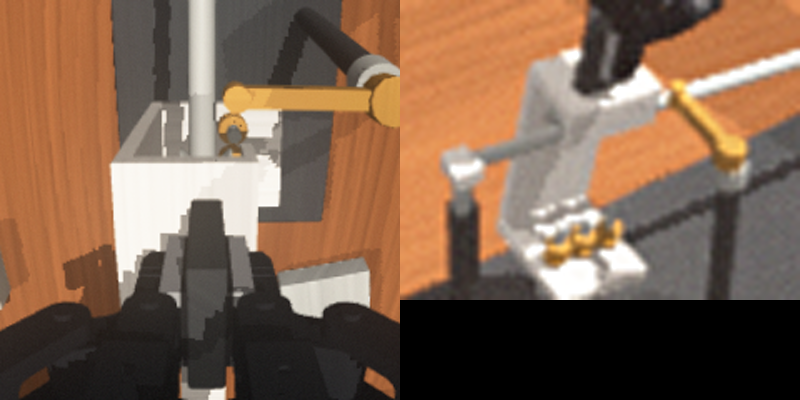

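Rollers look seated: bar (col 202) is centred under the tab (col 206), parallel, and the cheek is ahead of the keeper. There is a small lateral push, so I'll shift about 0.7 mm to -x, then draw it down with force regulation.

```bash
python3 - <<'E'
from h import *
f0=np.load('f0.npy'); base=np.array([.59994,.01336,.2221])
grip(0,100)
off=np.array([-.0007,0,0]); manip.movel(base+off,feed=.01); f=F()-f0; print('shift',f.round(2))
if f[0]<-.4: off[0]-=.0005
y=0.; u=np.array([-.0445,1,-np.tan(TILT)]); 
while y<.1415-1e-6:
    y=min(y+.008,.1415)
    manip.movel(base+off+u*y,feed=.035); f=F(4)-f0
    print(round(y*1e3),f.round(2),off.round(4))
    if abs(f[2])>11 or np.abs(f[:2]).max()>14 or np.linalg.norm(f[:3])>15: print('ABORT');break
    off[2]+=np.clip((f[2]-5.)/3*.5e-3,-.0006,.0006)
s=st();print(s['tcp_pos'],s['time_s'],s['grip_width']);np.save('off.npy',off)
d=vision.camera('scene')['pixels'];cv2.imwrite('pics/s4.png',cv2.resize(d[150:260,290:440],None,fx=5,fy=5,interpolation=cv2.INTER_CUBIC)[:,:,::-1])
E
```

```text
shift [ 1.7   0.81  4.55 -0.07 -0.47  0.06]
8 [ 3.28  0.86  4.47  0.08 -0.72  0.09] [-0.0007  0.      0.    ]
16 [ 3.11 -1.21  5.01 -0.32 -0.76  0.09] [-0.0007  0.     -0.0001]
24 [ 2.06 -0.98  6.15 -0.45 -0.52  0.03] [-0.0007  0.     -0.0001]
32 [ 0.81 -1.76  5.51 -0.58 -0.27 -0.03] [-0.0007  0.      0.0001]
40 [ 0.35 -2.03  4.74 -0.61 -0.03  0.01] [-0.0007  0.      0.0002]
48 [-3.17  0.91  4.8  -0.02  0.67  0.03] [-0.0007  0.      0.0001]
56 [-4.91  0.85  5.3  -0.02  1.25 -0.11] [-0.0007  0.      0.0001]
64 [-5.31  0.42  4.85 -0.12  1.27 -0.23] [-0.0007  0.      0.0002]
72 [-5.23  0.18  4.58 -0.12  1.23 -0.21] [-0.0007  0.      0.0001]
80 [-4.76 -0.1   4.94 -0.16  1.15 -0.27] [-0.0007  0.      0.0001]
88 [-3.67  0.2   4.18 -0.1   0.85 -0.24] [-0.0007  0.      0.0001]
96 [-2.93  0.15  4.74 -0.14  0.65 -0.24] [-0.0007  0.     -0.0001]
104 [-1.97  0.39  5.18 -0.12  0.51 -0.26] [-0.0007  0.     -0.0001]
112 [-0.87  0.95  5.12  0.05  0.24 -0.09] [-0.0007  0.     -0.0001]
120 [-0.25  1.38  5.    0.04  0.06 -0.06] [-0.0007  0.     -0.0001]
128 [ 0.26  0.61  4.8   0.06 -0.09  0.  ] [-0.0007  0.     -0.0001]
136 [ 1.    0.6   4.96  0.05 -0.14  0.02] [-0.0007  0.     -0.0001]
142 [ 0.55  1.44  5.33  0.08 -0.19  0.03] [-0.0007  0.     -0.0001]
[0.59295599 0.15522311 0.19701803] 24.3833 0.008666306691848648
```

View pics/s4.png

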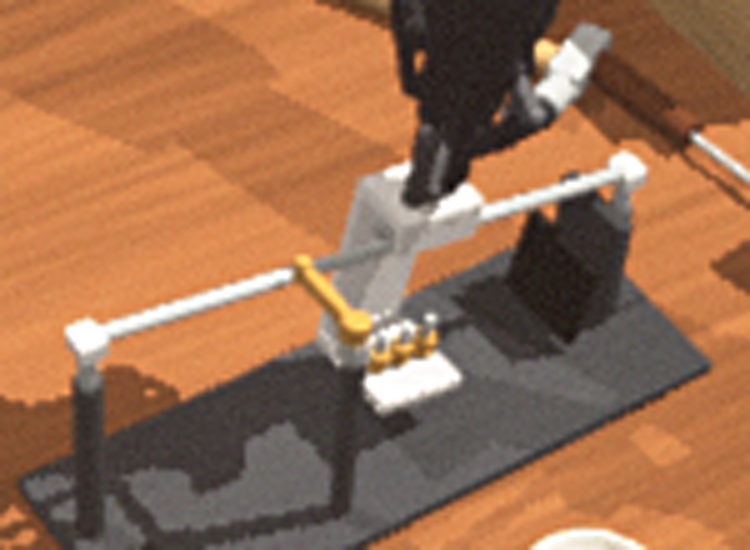

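Keeper is shut again behind the hanger (crop (305,265)–(350,325)), the hanger is on the bar and the lateral force is gone. Ease off the extra press and let go.

```bash
python3 - <<'E'
from h import *
off=np.load('off.npy'); f0=np.load('f0.npy')
p=np.array([.59994,.01336,.2221])+off+np.array([-.0445,1,-np.tan(TILT)])*.1415
p[2]+=.0004; manip.movel(p,feed=.01); print((F()-f0).round(2))
grip(.05); print(st()['time_s'])
for i in range(8):
    manip.pause(.4)
    vision.camera('scene'); r=vision.mark_of('hanger_tab','scene'); print(round(st()['time_s'],2),[x['at'].round(3).tolist() if hasattr(x['at'],'round') else x['at'] for x in r if x['at'][1]>0])
d=vision.camera('scene')['pixels'];cv2.imwrite('pics/s5.png',cv2.resize(d[150:260,290:440],None,fx=5,fy=5,interpolation=cv2.INTER_CUBIC)[:,:,::-1])
E
```

```text
[ 1.14  0.78  4.35  0.02 -0.26  0.04]
25.2917
25.79 [[0.5919, 0.2519, 0.1893]]
26.29 [[0.5887, 0.2494, 0.1901], [0.5974, 0.0511, 0.1613], [0.5884, 0.2351, 0.1286]]
26.79 [[0.5892, 0.2489, 0.1891]]
27.29 [[0.5896, 0.247, 0.1928]]
27.79 [[0.593, 0.2485, 0.1908], [0.5927, 0.1127, -0.0026]]
28.29 [[0.5879, 0.2491, 0.1894]]
28.79 [[0.5902, 0.2532, 0.1904]]
29.29 []
```

View pics/s5.png

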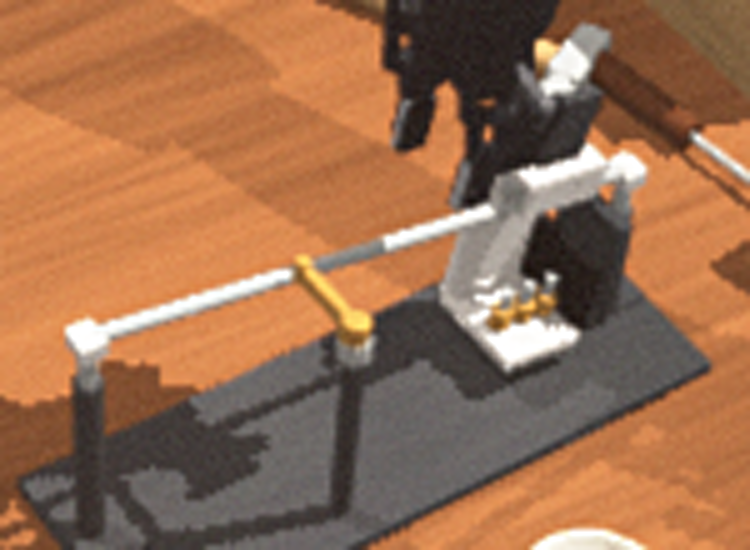

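It rolled down and rests at the buffer: tab y ≈ 0.249, so axle ≈ 0.240 against 0.240 for rail_rest. Retreat and hand in.

```bash
python3 - <<'E'
from h import *
p=st()['tcp_pos']; manip.movel(p+[0,0,.10],feed=.12); manip.pause(.5)
vision.camera('scene'); print([np.round(x['at'],3) for x in vision.mark_of('hanger_tab','scene') if x['at'][1]>0])
P,d=cloud('top')
for n in ['hanger','flux','mandrel']: print(n,[np.round(x['at'],3) for x in vision.mark_of(n,'top')[:3]])
print(st()['ft_force'].round(2),st()['time_s']); manip.job_done()
E
```

```text
[array([0.593, 0.25 , 0.192]), array([0.591, 0.236, 0.126])]
hanger [array([ 0.221, -0.312, -0.001]), array([ 0.357, -0.41 ,  0.   ])]
flux [array([ 0.351, -0.286,  0.005])]
mandrel [array([ 0.733, -0.285,  0.   ]), array([0.602, 0.002, 0.169])]
[ 0.23 -0.22  0.2 ] 31.125
the job is handed in; nothing more can be done
```

The job is done and handed in at about 31 s of the 54 s allowed. The aluminium hanger rolled down to the buffer by itself and has stayed there.

- **Hanging:** I pinched the tab, brought the hanger in from the -x side and found the bar by touch, about 4.4 mm above its lowest setting. At first contact the bar took about 4.4 N.
- **Drawing through the keeper:** I kept about 4–6 N on the bar all the way. Sideways force peaked at about 5.3 N while the keeper rubbed. These are readings taken every 8 mm, so a short peak in between would not show.
- **Letting go:** I released it about 88 mm past the keeper, after a picture showed the arm shut behind it.

**Last checks:**
- The tab read y ≈ 0.249 m in every picture after release and once more after the arm withdrew. That puts the axle at about 0.240 m, where rail_rest was found.
- The gripper is clear, with the force back near zero.
- The flux jar, the mandrel and both blue look-alikes read where they were at the start. I did not re-measure the other bystanders, but the arm's path stayed clear of them.

One detector call returned nothing for the hanger, but the picture taken just before it shows it at the buffer. The last top view also did not report the hanger on the rail, while the scene view did.

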